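# Press the paddle beater home in the upturned mixer

## Robot

A 6-joint arm with a two-finger parallel gripper is mounted at the origin on the work surface. World frame = base frame: x ahead of the robot, y to its left, z up, the work surface at z = 0. Lengths are in m, angles in degrees, forces in N, time in s.
With the tool pointing down it reaches from about 0.3 to 0.825 m from the base axis. Payload 5.4 kg.
Tool frame: the origin (TCP) lies at the centre of the arm's flange, where the gripper is bolted on; the fingertips stand 190 mm ahead of it and the grasp point (between the pads) lies 171 mm ahead of it (bot.grip_depth is the z of the grasp point in the tool frame, in m); z points along the fingers, y is the line along which they close (so a half turn about z gives the same grasp; the last joint's range is limited). The gripper opens to 92 mm and grips with 3 to 60 N. Pads are 20 mm wide; open, the fingers measure 128 mm over their backs; the gripper's body (75 mm by 189 mm) begins 69 mm behind the grasp point.
Start: joints at [55.17, 9.076, 91.501, -0, 79.423, -12.038], TCP at [0.223, 0.53, 0.405] pointing down, gripper open.
Joint ranges: [-166.64, 166.64], [-54.1, 131.32], [10.49, 154.53], [-73.88, 253.88], [9.74, 151.15], [-171.62, 171.62]. Speed limits (degrees/s): [147.25, 147.25, 180, 180, 180, 180].

## Interface

Orientations are given as [roll, pitch, yaw] about the fixed x, y, z axes, in that order (R = Rz(yaw) Ry(pitch) Rx(roll)).
In Python, from workcell import bot, optics, order gives the robot as it stands.
- The arm moves only by the shell command python3 -m jog 'ROWS'. ROWS is JSON, a list of rows, each a list of 7 numbers: the shift along the tool's x, y, z in cm, then the turn, a rotation vector about the tool's x, y, z in rad, then the opening, from -1 (shut) to 1 (fully open). A call has exactly 10 rows; each row is the pose to reach, as a shift and turn from the pose commanded when the call began, along the tool's axes at that moment; what a row does not reach only later rows make up. A row lasts 1/8 s, in which the tool goes at most 62.5 mm and 10.7 degrees, less where a joint would pass 70% of its speed; a pose out of reach is approached as far as the arm can. A call with a gripper value outside its range is refused whole. The fingers move at their own pace and stop on an object; the grip force is fixed at half the most. Time passes only in rows, so rows that repeat a pose let the fingers close, or fill a call up. It gives the time, the measured TCP pose, the force, the opening and the grip force at its end, in the units of the state.
- bot.sense(): the state, without advancing time (a new reading comes with each control period).
- optics.snapshot(name): name is "side" or "top"; returns a dict with "img" (420x560x3 uint8, red, green, blue), "depth" (420x560 float32, m along the optical axis (not along the pixel's ray), 0 where there is no reading), "camera_matrix" (3x3 intrinsics, pixels), "cam_to_world" (4x4, takes a point from camera to world coordinates). Camera axes: x right, y down, z forward; pixel columns grow to the right and rows downward; lengths in m; the calibration is good to about 2 mm. A picture is of the moment at which its call begins.
- order.finish_job(): hands the job in; it is judged then, once.
The state is a dict: "time": time; "joints": joint angles; "qvel": joint speeds; "effort": joint torques, N m; "eef_pos": TCP position; "eef_rot": TCP orientation; "contact_force": force on the tool from outside, world axes, zero at the start; "wrist_torque": the same for the moment, N m; "finger_gap": finger opening in m; "grasp_force": force on a finger pad.
Only numpy, scipy, OpenCV 4.12 (cv2) and the standard library are available. Lean on these libraries where they do the work, as an engineer would, in place of code of your own. Each camera call takes 0.05 s, during which the arm holds its last target. There are 200 camera calls.

## Task

The cordless mixer lies belly up in its dock with its drive socket facing up. Take the flat paddle beater (not the spiral dough hook) out of the wooden stand, point its finned stem into the socket, turn it until the four fins mesh with the cross-shaped slots and slide it fully home, collar down on the drive. A spring ejector in the socket pushes it out again if you let go, so finish still gripping the beater and pressing it fully down, and leave the dough hook and the other things on the dresser where they are.

Things in the scene. Friction and masses are not known exactly. Their poses are not given: they have to be found in the camera images.
- beater: Steel paddle beater, 109 mm tall, about 90 g, stem down in the stand, any yaw. Origin: centre of the stem's bottom tip, z up. Four fins in a cross along its x and y: 20 mm across, 5.5 thick, z = 0 to 22 mm, bottom edges rounded 2.75 mm; collar 28 mm in diameter, z = 22 to 27 mm; round 10 mm stem to z = 42 mm; then the paddle. A quarter turn leaves the fins the same.
- beater_grip (a point): Where to grip the beater, 80 mm above its tip, axes as the beater's: upright spine 14 mm (x) by 12 mm (y), z = 42 to 106 mm from the tip, in a loop of 6 mm rod lying in the beater's x-z plane, 60 mm wide, top 109 mm from the tip. Close the fingers along the beater's y.
- drive: The mixer's drive: flat-rimmed aluminium socket wheel, 39 mm in diameter, in the white boss. Origin: centre of its mouth, 140 mm above the surface; z up; x and y along its cross slots: 7.5 mm wide, 22 mm across, over 24 mm deep (1 mm clearance a side; yaw within 0.08 rad). Starts at any angle, turns stiffly (0.1 N m). Home: collar on rim, the beater's origin 22 mm below this one.
- mixer: White cordless mixer, belly up, fixed in its grey dock (dock 250 by 120 mm). Origin on the surface under the drive's axis. Body 84 mm wide (y), top 112 mm above the surface, from x = -52 to 163 mm; the round white boss about the drive is 52 mm in diameter, its top 138 mm up.
- ejector (a joint): How far the black cross-shaped spring ejector inside the drive is pushed down, m: 0 at rest (its top is 10 mm below the mouth), about 0.012 with the beater fully home. Spring: 2 N at rest, 500 N/m, about 8 N at home.
- rack: Fixed wooden stand 70 mm (x) by 190 mm (y), 35 mm high, origin under its centre. Two round holes 23 mm wide and 30 mm deep at y = +60 and -60 mm; either may hold the beater. Attachments stand with their collars on its top and their stem tips 13 mm above the surface.
- dough_hook: Steel spiral dough hook in the other hole of the stand, about 115 mm tall, plain round stem, same collar; origin at the stem's bottom tip, z up. Leave it.
- mug: Terracotta mug, 82 mm in diameter, 92 mm tall, handle at its +y; origin under its centre. Leave it.
- shaker: Glass sugar shaker with steel top, 72 mm in diameter, 146 mm tall; origin under its centre. Leave it.
- spoon: Wooden spoon 260 mm long lying along its x; leave it.
- plate: White plate 180 mm in diameter, 20 mm high; origin under its centre. Leave it.

How it is judged:
By the outcome, as a careful person would: the job done as asked, in the order asked, and still so for the second after the job is handed in, while the arm keeps its last pose, push and grip.
It also fails if it takes over 38 s, if anything falls off the work surface, if the arm or the gripper's body presses on something with over 40 N, if the wrist force passes 120 N, or if a joint passes its speed limit or range.

## Working session

There is one attempt and no reset: what is moved stays moved. The work goes in short steps, Python scripts to look and compute and a shell command to move; the robot and the scene stay as the last step left them, time stands still between calls to the robot, and variables do not carry over. Pictures are saved under pics/ and viewed, at most 10 in all, crops included, and the job is handed in when it is done.

```bash
mkdir -p pics
cat > h.py <<'E'
import numpy as np,cv2
from workcell import bot,optics,order
def shot(n,tag):
    s=optics.snapshot(n); np.savez(f'pics/{tag}.npz',**s); cv2.imwrite(f'pics/{tag}.png',s['img'][:,:,::-1]); return s
def cloud(s):
    K=s['camera_matrix'];d=s['depth'];v,u=np.mgrid[:d.shape[0],:d.shape[1]]
    p=np.stack([(u-K[0,2])*d/K[0,0],(v-K[1,2])*d/K[1,1],d],-1)
    T=s['cam_to_world'];w=p@T[:3,:3].T+T[:3,3]; w[d==0]=np.nan; return w
E
python3 - <<'E'
from h import *
for n in('top','side'):
    s=shot(n,n+'0');print(n,s['camera_matrix'][0],s['cam_to_world'].round(3))
a=[cv2.imread(f'pics/{n}0.png') for n in('top','side')]
print({k:v for k,v in bot.sense().items()}, bot.grip_depth)
E
```

```text
top [481.59671208   0.         273.67310161] [[ 1.000e-03 -9.830e-01  1.830e-01  2.630e-01]
 [-1.000e+00 -0.000e+00  5.000e-03  1.280e-01]
 [-5.000e-03 -1.830e-01 -9.830e-01  1.427e+00]
 [ 0.000e+00  0.000e+00  0.000e+00  1.000e+00]]
side [473.31671851   0.         291.51111497] [[-0.957 -0.178  0.227  0.227]
 [-0.288  0.647 -0.706  1.09 ]
 [-0.021 -0.741 -0.671  1.012]
 [ 0.     0.     0.     1.   ]]
{'time': 0.1, 'joints': array([ 5.51699497e+01,  9.10814300e+00,  9.15642412e+01,  8.57869336e-05,
        7.94223763e+01, -1.20383161e+01]), 'qvel': array([ 0.04533158, -0.05408558, -0.10727906, -0.05632746, -0.0381525 ,
        0.04574253]), 'effort': array([-3.44195487e-04, -3.86505926e+01, -3.22959602e+01,  7.03259208e-02,
        3.39259661e-02, -1.84893952e-05]), 'eef_pos': array([0.22262343, 0.52988476, 0.40383217]), 'eef_rot': array([-1.79907341e+02, -1.98462483e-02,  1.57208234e+02]), 'contact_force': array([ 0.06780623, -0.04525622,  0.30828771]), 'wrist_torque': array([-0.01699261,  0.02137764,  0.01678386]), 'grasp_force': 0.0, 'finger_gap': 0.09193966646705093} 0.1714
```

View pics/top0.png

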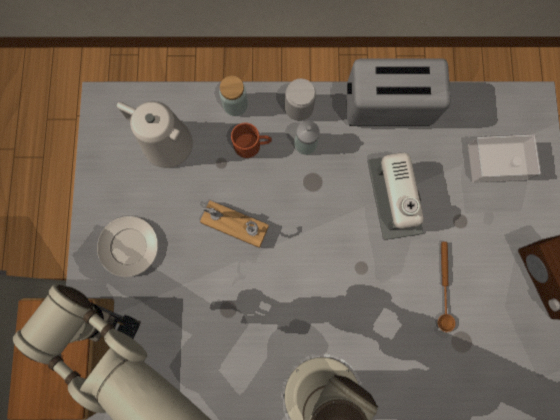

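View pics/side0.png

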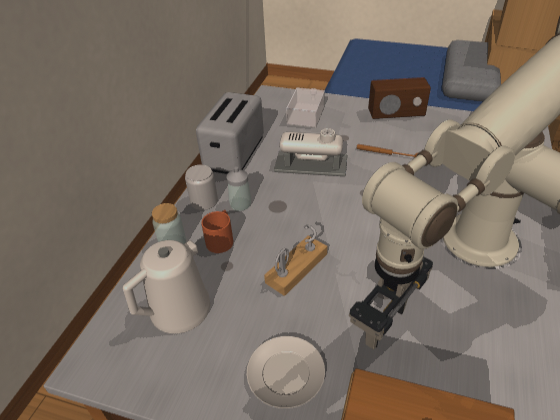

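The top view shows the stand at about (234,224), with attachments at (211,213) and (252,228), and the mixer drive at (410,205). The side view shows them at (282,262), (312,238) and (327,134). I'll enlarge these areas next.

Run:
```python
from h import *
def crop(n,u,v,w,h):
    return cv2.resize(cv2.imread(f'pics/{n}0.png')[v:v+h,u:u+w],(400,300),interpolation=cv2.INTER_CUBIC)
a=np.hstack([crop('top',194,188,80,60),crop('top',370,175,80,60)])
b=np.hstack([crop('side',256,216,80,60),crop('side',290,110,80,60)])
cv2.imwrite('pics/crops.png',np.vstack([a,b]))
w=cloud(dict(np.load('pics/top0.npz')))
x,y,z=np.moveaxis(w,-1,0)
# drive/boss
U,V=np.meshgrid(range(560),range(420))
m=(abs(U-410)<16)&(abs(V-205)<16)&(z>.13)&(z<.15)
c=w[m];print('boss',len(c),c.mean(0),cv2.minEnclosingCircle((c[:,:2]*1000).astype(np.float32)))
m=(abs(U-400)<30)&(abs(V-190)<50)&(z>.09)&(z<.13);print('body',cv2.minAreaRect((w[m][:,:2]*1000).astype(np.float32)))
for zl in((.03,.037),(.037,.05),(.06,.085),(.085,.14)):
    m=(abs(U-234)<45)&(abs(V-224)<40)&(z>zl[0])&(z<zl[1]);c=w[m]
    print(zl,len(c),cv2.minAreaRect((c[:,:2]*1000).astype(np.float32)))
    if zl[0]>.036: print(np.c_[U[m],V[m],(c*1000).round()].astype(int)[::max(1,len(c)//25)].tolist())
```

```text
boss 259 [ 0.51898367 -0.23527667  0.13806473] ((519.6228637695312, -236.17662048339844), 25.6320743560791)
body ((574.3705444335938, -228.73809814453125), (215.00592041015625, 88.06114959716797), 8.919855117797852)
(0.03, 0.037) 952 ((487.0331726074219, 253.26576232910156), (190.09254455566406, 71.13508605957031), 67.39370727539062)
(0.037, 0.05) 328 ((486.40545654296875, 252.1988525390625), (188.1509246826172, 69.34806060791016), 67.01676940917969)
[[211, 201, 551, 320, 38], [208, 207, 532, 328, 41], [222, 209, 527, 287, 39], [204, 211, 520, 340, 41], [240, 213, 515, 234, 38], [232, 215, 509, 258, 37], [222, 216, 506, 287, 40], [233, 217, 503, 255, 37], [237, 218, 500, 243, 39], [222, 219, 497, 287, 39], [222, 220, 494, 286, 41], [227, 221, 491, 272, 39], [222, 222, 488, 287, 37], [232, 223, 485, 257, 40], [262, 224, 482, 170, 39], [265, 225, 479, 161, 38], [253, 226, 476, 196, 39], [222, 228, 471, 286, 38], [229, 229, 468, 266, 38], [240, 230, 464, 234, 40], [245, 231, 461, 219, 43], [263, 232, 459, 167, 38], [250, 234, 453, 204, 40], [246, 236, 447, 216, 37], [261, 238, 441, 172,
[... 1177 characters left out ...]
120], [203, 209, 515, 334, 99], [209, 209, 512, 314, 119], [214, 209, 512, 300, 118], [213, 210, 508, 302, 124], [210, 211, 505, 311, 122], [215, 211, 506, 297, 120], [211, 212, 504, 309, 114], [217, 212, 504, 292, 116], [212, 213, 504, 309, 97], [220, 213, 503, 285, 106], [222, 214, 502, 281, 96], [249, 221, 477, 203, 125], [246, 222, 475, 211, 123], [251, 222, 476, 198, 116], [246, 223, 471, 211, 126], [252, 223, 473, 195, 117], [247, 224, 468, 208, 127], [255, 225, 468, 187, 109], [257, 226, 467, 182, 102], [256, 228, 461, 184, 106], [256, 229, 459, 185, 100], [249, 231, 455, 205, 88], [254, 231, 452, 190, 103], [250, 232, 451, 201, 93], [255, 232, 450, 187, 97], [253, 233, 448, 193, 93]]
```

View pics/crops.png

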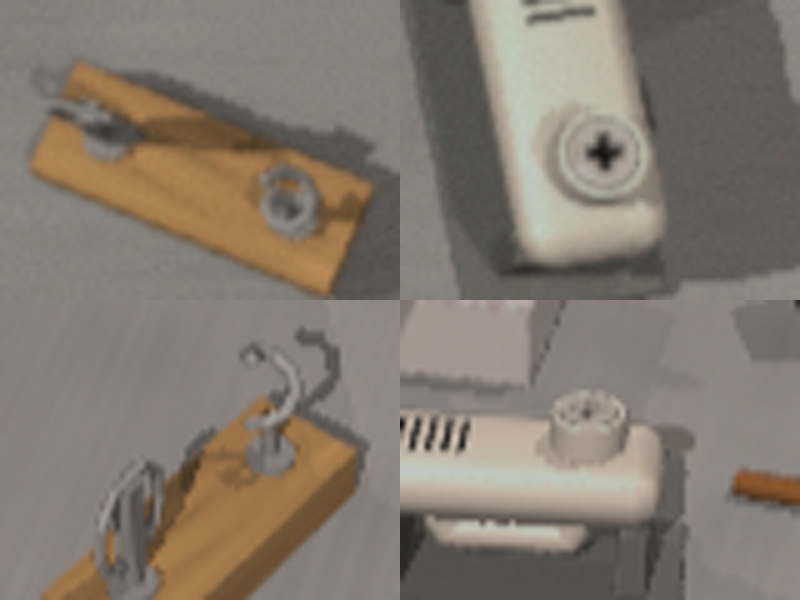

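The crops show the beater, with its upright loop, in the left hole at top-view (211,213). The dough hook is in the right hole at (251,228). The drive cross is at top-view (410.6,205.3), with its arms close to the image axes. Next I'll fit the yaws.

```bash
cat >> h.py <<'E'
def cross(s,c0,z=.14,half=.02,f=.25e-3):
    """fit dark cross in plane z: returns x,y,yaw(deg, mod 90)"""
    from scipy.optimize import minimize
    K=s['camera_matrix'];T=np.linalg.inv(s['cam_to_world'])
    g=np.arange(-half,half,f);X,Y=np.meshgrid(g+c0[0],g+c0[1],indexing='ij')
    P=np.stack([X,Y,0*X+z],-1)@T[:3,:3].T+T[:3,3]
    u=P[...,0]/P[...,2]*K[0,0]+K[0,2];v=P[...,1]/P[...,2]*K[1,1]+K[1,2]
    im=cv2.remap(cv2.cvtColor(s['img'],cv2.COLOR_RGB2GRAY).astype(np.float32),u.astype(np.float32),v.astype(np.float32),cv2.INTER_CUBIC)
    def cost(p):
        c,sn=np.cos(p[2]),np.sin(p[2]);dx,dy=X-p[0],Y-p[1]
        a=c*dx+sn*dy;b=-sn*dx+c*dy
        t=(((abs(a)<.011)&(abs(b)<.00375))|((abs(b)<.011)&(abs(a)<.00375))).astype(np.float32)
        t=cv2.GaussianBlur(t,(0,0),.0013/f);m=np.hypot(dx,dy)<.016
        return -(-np.corrcoef(t[m],im[m])[0,1])
    best=min((minimize(cost,[c0[0],c0[1],np.radians(a)],method='Nelder-Mead',options=dict(initial_simplex=[[c0[0]+i,c0[1]+j,np.radians(a)+k] for i,j,k in((0,0,0),(.003,0,0),(0,.003,0),(0,0,.15))])) for a in(-35,-20,-5,10,25,40)),key=lambda r:r.fun)
    return best.x[0],best.x[1],np.degrees(best.x[2])%90,best.fun
E
python3 - <<'E'
from h import *
for n in('top','side'): print(n,cross(dict(np.load(f'pics/{n}0.npz')),(.5195,-.2355)))
for n in('top','side'):
    w=cloud(dict(np.load(f'pics/{n}0.npz'))).reshape(-1,3)
    m=(np.linalg.norm(w[:,:2]-[.51,.3086],axis=1)<.042)&(w[:,2]>.06)&(w[:,2]<.13)
    p=w[m];c=p.mean(0);_,S,V=np.linalg.svd(p[:,:2]-c[:2]);print(n,len(p),c,S,np.degrees(np.arctan2(V[0,1],V[0,0]))%180, p.min(0),p.max(0))
    m=(np.linalg.norm(w[:,:2]-[.51,.3086],axis=1)<.02)&(w[:,2]>.105)&(w[:,2]<.13);print(w[m].mean(0))
    q=(w[:,2]>.137)&(w[:,2]<.145)&(np.linalg.norm(w[:,:2]-[.519,-.236],axis=1)<.04);print('boss',cv2.minEnclosingCircle((w[q][:,:2]*1000).astype(np.float32)))
E
```

```text
top (np.float64(0.5187596844943811), np.float64(-0.23664239655828265), np.float64(2.066762389903496), np.float64(-0.9584030898391679))
side (np.float64(0.5203653205594863), np.float64(-0.23428450323247352), np.float64(5.717328322476115), np.float64(-0.7761459461675044))
top 99 [0.50859157 0.30710615 0.09976208] [0.14869129 0.02815964] 72.10320874216929 [0.49979254 0.28057543 0.06195087] [0.51919787 0.33406527 0.12602186]
[0.50922692 0.30734406 0.11809651]
boss ((519.315185546875, -235.88172912597656), 25.222225189208984)
side 201 [0.5085625  0.31306972 0.09419217] [0.20963751 0.04136135] 71.7758272734842 [0.49870319 0.28297778 0.06079675] [0.51947156 0.33950437 0.12537788]
[0.50833421 0.31195489 0.11694288]
boss ((520.3434448242188, -235.3963623046875), 26.6022891998291)
```

```bash
python3 -m jog '[[-3.9,-1.03,0,0,0,0.165,1],[-7.8,-2.07,0,0,0,0.33,1],[-11.7,-3.1,0,0,0,0.495,1],[-15.6,-4.13,0,0,0,0.66,1],[-19.5,-5.17,0,0,0,0.826,1],[-23.4,-6.2,0,0,0,0.99,1],[-27.3,-7.23,0,0,0,1.156,1],[-31.2,-8.27,0,0,0,1.32,1],[-35.03,-9.29,0,0,0,1.487,1],[-35.03,-9.29,0,0,0,1.487,1]]'
python3 - <<'E'
from h import *
s=shot('side','side1')
t=shot('top','top1')
a=cv2.resize(s['img'][150:300,200:400],(800,600),interpolation=cv2.INTER_CUBIC)
cv2.imwrite('pics/s1.png',a[:,:,::-1]);st=bot.sense();print(st['eef_pos'],st['eef_rot'],st['joints'])
E
```

```text
time: 1.35
eef_pos: [0.5112, 0.307, 0.404]
eef_rot: [-180.0, 0.1, 71.8]
contact_force: [-0.4, 0.9, 0.6]
finger_gap: 0.092
grasp_force: 0.0
[0.5094927  0.30873679 0.40415045] [-1.79924242e+02  2.45818643e-02  7.20586544e+01] [1.95976657e+01 1.21653770e+01 8.80370104e+01 2.70897315e-02
 7.98726631e+01 3.75342467e+01]
```

View pics/s1.png

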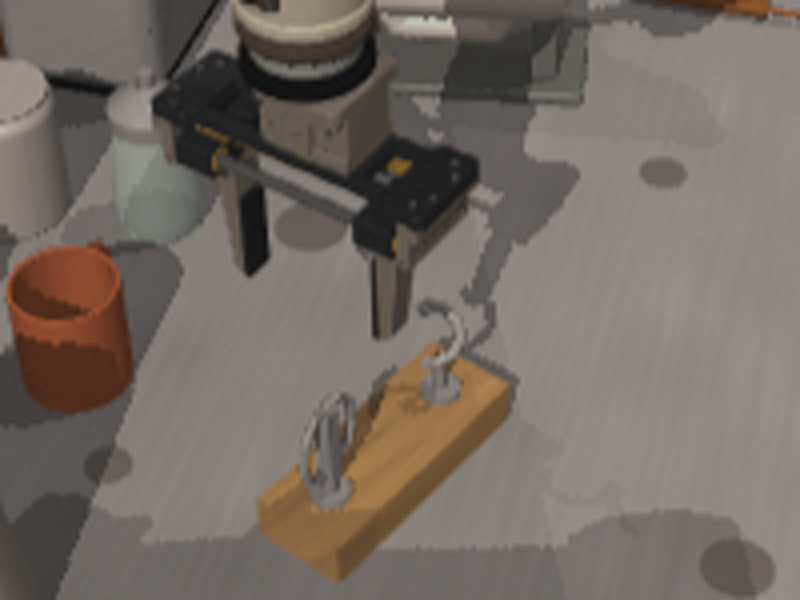

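The gripper hovers level over the stand at the right yaw, and the beater is at crop (330,460). Next I descend and close.

```bash
python3 -m jog '[[0,0,3,0,0,0,1],[0,0,6,0,0,0,1],[0,0,9,0,0,0,1],[0,0,12,0,0,0,1],[0,0,14,0,0,0,1],[0,0,14,0,0,0,1],[0,0,14,0,0,0,-1],[0,0,14,0,0,0,-1],[0,0,14,0,0,0,-1],[0,0,14,0,0,0,-1]]'
python3 -m jog '[[0,0,0,0,0,0,-1],[0,0,0,0,0,0,-1],[0,0,0,0,0,0,-1],[0,0,0,0,0,0,-1],[0,0,-2,0,0,0,-1],[0,0,-4,0,0,0,-1],[0,0,-7,0,0,0,-1],[0,0,-11,0,0,0,-1],[0,0,-15,0,0,0,-1],[0,0,-15,0,0,0,-1]]'
python3 - <<'E'
from h import *
s=shot('side','side2');t=shot('top','top2')
f=lambda i,u,v:cv2.resize(i[v:v+150,u:u+100],(400,600),interpolation=cv2.INTER_CUBIC)
cv2.imwrite('pics/s2.png',np.hstack([f(s['img'],240,140),f(t['img'],170,150)])[:,:,::-1])
st=bot.sense();print(st['eef_pos'],st['eef_rot'],st['joints'],st['contact_force'])
w=cloud(s).reshape(-1,3);x=st['eef_pos']
m=(np.linalg.norm(w[:,:2]-x[:2],axis=1)<.02)&(w[:,2]<.23)&(w[:,2]>.08)
print(w[m][:,2].min(), len(w[m]))
for a in np.arange(.1,.23,.01):
    k=m&(abs(w[:,2]-a)<.005)
    if k.any(): print(round(a,3),k.sum(),w[k].mean(0).round(4),(w[k].min(0)-w[k].mean(0)).round(3),(w[k].max(0)-w[k].mean(0)).round(3))
E
```

```text
time: 2.7
eef_pos: [0.5099, 0.3087, 0.2651]
eef_rot: [180.0, -0.0, 72.0]
contact_force: [-0.4, -0.5, 0.1]
finger_gap: 0.0536
grasp_force: 0.0
time: 3.95
eef_pos: [0.5104, 0.3091, 0.4208]
eef_rot: [179.6, -0.4, 72.0]
contact_force: [-0.2, -0.8, -0.8]
finger_gap: 0.0116
grasp_force: 30.0
[0.50950241 0.30873172 0.41540618] [ 1.79960136e+02 -3.48302392e-02  7.20138886e+01] [1.96021669e+01 1.16960531e+01 8.73006426e+01 3.32512508e-03
 8.09504698e+01 3.75877689e+01] [-0.43451425  0.36127747 -1.16958959]
0.17185855809824102 138
0.17 9 [0.5123 0.3165 0.1734] [-0.009 -0.007 -0.002] [0.011 0.004 0.001]
0.18 18 [0.5097 0.3171 0.1799] [-0.007 -0.004 -0.005] [0.007 0.005 0.004]
0.19 15 [0.5092 0.3179 0.1933] [-0.01  -0.016 -0.005] [0.015 0.008 0.002]
0.2 61 [0.5106 0.315  0.1979] [-0.012 -0.015 -0.003] [0.016 0.01  0.007]
0.21 7 [0.5097 0.3163 0.2109] [-0.002 -0.003 -0.003] [0.005 0.002 0.004]
0.22 22 [0.5128 0.3183 0.2197] [-0.008 -0.007 -0.005] [0.007 0.008 0.005]
```

View pics/s2.png

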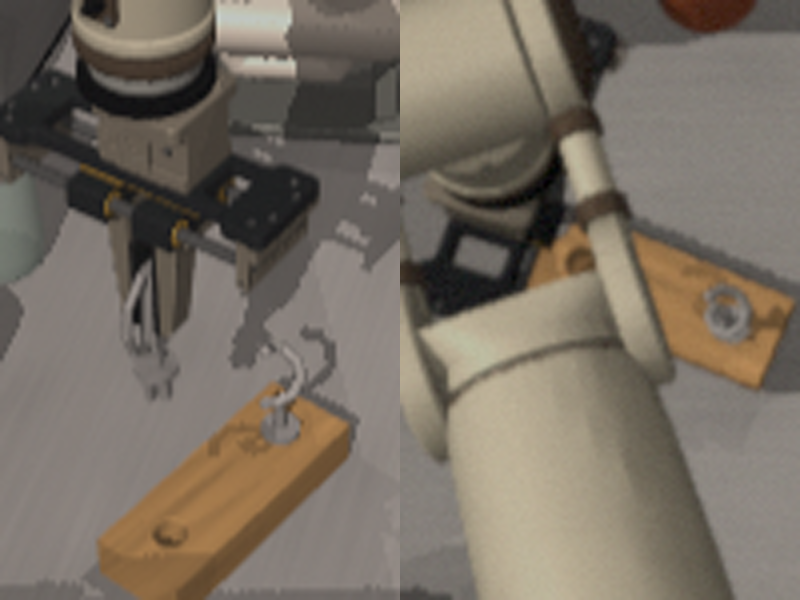

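The beater is held by its spine (gap 11.6 mm) and has left the stand, and the hook is undisturbed. I'll carry it over the drive at yaw 4° so the side camera can see any offset along the loop.

```bash
python3 -m jog '[[-2.6,0.9,0,0,0,0.06,-1],[-7.7,2.7,0,0,0,0.18,-1],[-13.6,4.7,0,0,0,0.315,-1],[-19.5,6.75,0,0,0,0.45,-1],[-25.5,8.8,0,0,0,0.59,-1],[-31.4,10.85,0,0,0,0.725,-1],[-37.3,12.9,0,0,0,0.86,-1],[-43.2,14.9,0,0,0,1.0,-1],[-48.9,16.9,0,0,0,1.13,-1],[-51.45,17.77,0,0,0,1.187,-1]]'
python3 -m jog '[[0,0,0.4,0,0,0,-1],[0,0,0.8,0,0,0,-1],[0,0,0.8,0,0,0,-1],[0,0,0.8,0,0,0,-1],[0,0,0.8,0,0,0,-1],[0,0,0.8,0,0,0,-1],[0,0,0.8,0,0,0,-1],[0,0,0.8,0,0,0,-1],[0,0,0.8,0,0,0,-1],[0,0,0.8,0,0,0,-1]]'
cat >> h.py <<'E'
def proj(s,P):
    K=s['camera_matrix'];T=np.linalg.inv(s['cam_to_world']);q=np.atleast_2d(P)@T[:3,:3].T+T[:3,3]
    return (q/q[:,2:])@K[:2].T
def zoom(tag):
    s=shot('side',tag);i=cv2.resize(s['img'][78:153,277:377],(800,600),interpolation=cv2.INTER_CUBIC)
    cv2.imwrite(f'pics/{tag}z.png',i[:,:,::-1]);st=bot.sense();x=st['eef_pos'];print(x,st['eef_rot'],st['joints'],st['contact_force'])
    c=lambda p:((proj(s,p)-[277,78]+.5)*8-.5).round(0)
    t=x-[0,0,.2514];print('tip',c(t),'collar c',c(t+[0,0,.0245]),'px per x,y,z cm',c(t+[.01,0,0])-c(t),c(t+[0,.01,0])-c(t),c(t+[0,0,.01])-c(t),'mouth',c([.5203,-.2343,.14]))
    return s
E
python3 -c "
from h import *
zoom('side3')"
```

```text
time: 5.3
eef_pos: [0.5189, -0.2384, 0.4126]
eef_rot: [-179.9, 0.2, 3.7]
contact_force: [0.2, -0.3, -1.0]
finger_gap: 0.0118
grasp_force: 30.0
time: 6.55
eef_pos: [0.5198, -0.2355, 0.4067]
eef_rot: [-180.0, 0.0, 4.0]
contact_force: [-0.5, 0.5, -0.5]
finger_gap: 0.0119
grasp_force: 30.0
[ 0.51981007 -0.23550158  0.40667521] [-1.79996912e+02  2.47613908e-03  3.99722655e+00] [-3.65016837e+01  8.36072088e+00  9.20741496e+01  7.52777737e-04
  7.95690181e+01  4.95009535e+01] [ 0.04793159  0.27685089 -0.56425405]
tip [[407. 399.]] collar c [[409. 348.]] px per x,y,z cm [[-23.  -4.]] [[-5. 12.]] [[  1. -21.]] mouth [[404. 431.]]
```

View pics/side3z.png

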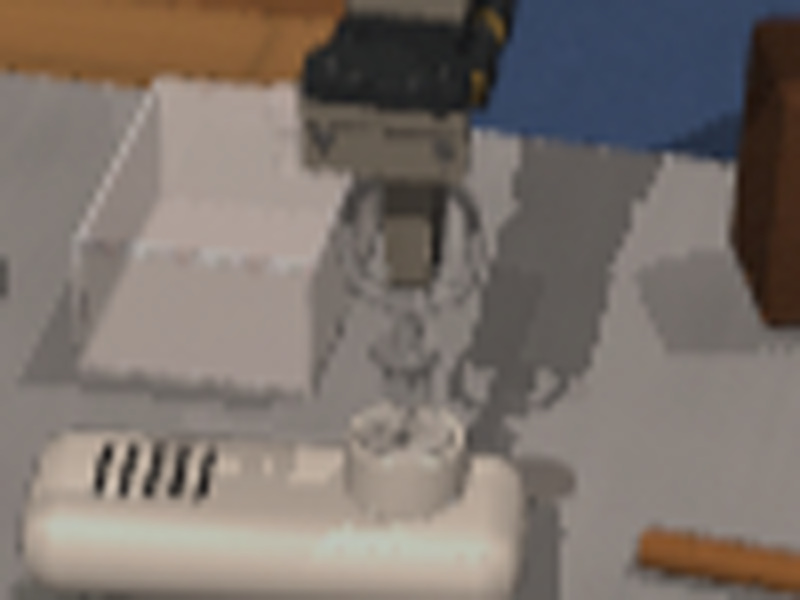

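The beater hangs over the drive: collar centre at about (405,350), tip at (408,400), boss mouth at about (406,432). That is aligned to about a millimetre, so I'll lower gently to the rim and feel for the slots.

```bash
python3 -m jog '[[0,0,0.4,0,0,0,-1],[0,0,0.8,0,0,0,-1],[0,0,1.1,0,0,0,-1],[0,0,1.3,0,0,0,-1],[0,0,1.5,0,0,0,-1],[0,0,1.6,0,0,0,-1],[0,0,1.7,0,0,0,-1],[0,0,1.8,0,0,0,-1],[0,0,1.8,0,0,0,-1],[0,0,1.8,0,0,0,-1]]'
python3 -c "
from workcell import bot
s=bot.sense();print(s['eef_pos'],s['eef_rot'],s['contact_force'],s['wrist_torque'])"
```

```text
time: 7.85
eef_pos: [0.5198, -0.2355, 0.3886]
eef_rot: [-180.0, 0.0, 4.0]
contact_force: [-0.9, 0.0, -0.7]
finger_gap: 0.0116
grasp_force: 30.0
[ 0.51976197 -0.23550017  0.38863372] [-1.79997376e+02  1.52644545e-02  4.00014849e+00] [-0.91959538  0.03127274 -0.66130463] [-0.10268837  0.30879681  0.06030326]
```

```bash
python3 -m jog '[[0,0,0.1,0,0,0,-1],[0,0,0.2,0,0,0,-1],[0,0,0.3,0,0,0,-1],[0,0,0.4,0,0,0,-1],[0,0,0.5,0,0,0,-1],[0,0,0.6,0,0,0,-1],[0,0,0.7,0,0,0,-1],[0,0,0.8,0,0,0,-1],[0,0,0.8,0,0,0,-1],[0,0,0.8,0,0,0,-1]]'
python3 -c "
from h import *
s=bot.sense();print(s['eef_pos'],s['eef_rot'],s['contact_force'],s['wrist_torque']);zoom('side4')"
```

```text
time: 9.1
eef_pos: [0.5198, -0.2355, 0.3809]
eef_rot: [180.0, 0.0, 4.0]
contact_force: [-3.5, 0.4, 3.1]
finger_gap: 0.0116
grasp_force: 30.0
[ 0.5198062  -0.23550561  0.38090982] [1.79994645e+02 2.38247991e-03 3.99958999e+00] [-3.50832847  0.39823743  3.11771097] [ 0.14432113  0.88968748 -0.02371586]
[ 0.5197997  -0.23551722  0.3809034 ] [1.79994112e+02 2.26900704e-03 3.99928529e+00] [-3.65020245e+01  9.49670587e+00  9.37657156e+01 -6.11400557e-03
  7.67354798e+01  4.95000928e+01] [-3.04677375  0.0399403   3.41953942]
tip [[405. 451.]] collar c [[407. 401.]] px per x,y,z cm [[-23.  -3.]] [[-5. 13.]] [[  1. -20.]] mouth [[404. 431.]]
```

View pics/side4z.png

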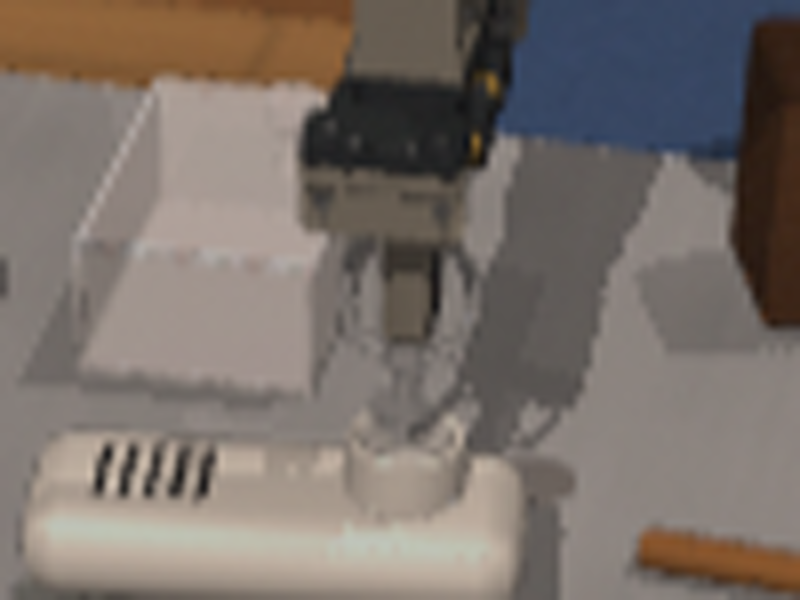

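The fins are in the socket, with the collar at about (405,410) above the rim and a side force of -3.5 N in x. I'll ease over 1 mm and go on down.

```bash
python3 -m jog '[[-0.05,0,0,0,0,0,-1],[-0.1,0,0.1,0,0,0,-1],[-0.1,0,0.2,0,0,0,-1],[-0.1,0,0.35,0,0,0,-1],[-0.1,0,0.5,0,0,0,-1],[-0.1,0,0.65,0,0,0,-1],[-0.1,0,0.8,0,0,0,-1],[-0.1,0,0.9,0,0,0,-1],[-0.1,0,1.0,0,0,0,-1],[-0.1,0,1.0,0,0,0,-1]]'
python3 -c "
from workcell import bot
s=bot.sense();print(s['eef_pos'],s['eef_rot'],s['contact_force'],s['wrist_torque'])"
```

```text
time: 10.4
eef_pos: [0.5191, -0.2356, 0.3713]
eef_rot: [180.0, -0.1, 4.0]
contact_force: [1.2, 1.8, 5.8]
finger_gap: 0.0119
grasp_force: 30.0
[ 0.51911354 -0.23555187  0.37134194] [ 1.79972310e+02 -8.26009029e-02  4.00191261e+00] [1.24753344 1.80193018 5.75289782] [ 0.4115029  -0.13093794  0.03392635]
```

```bash
python3 -m jog '[[0,0,0.05,0,0,0,-1],[0,0,0.1,0,0,0,-1],[0,0,0.15,0,0,0,-1],[0,0,0.2,0,0,0,-1],[0,0,0.2,0,0,0,-1],[0,0,0.2,0,0,0,-1],[0,0,0.2,0,0,0,-1],[0,0,0.2,0,0,0,-1],[0,0,0.2,0,0,0,-1],[0,0,0.2,0,0,0,-1]]'
python3 -c "
from h import *
s=bot.sense();print(s['wrist_torque']);zoom('side5')"
```

```text
time: 11.65
eef_pos: [0.5191, -0.2355, 0.3701]
eef_rot: [180.0, -0.1, 4.0]
contact_force: [0.3, 2.4, 10.0]
finger_gap: 0.012
grasp_force: 30.0
[ 0.68454086  0.14074236 -0.08295589]
[ 0.51915202 -0.23554261  0.37015823] [ 1.79958705e+02 -9.78524720e-02  4.00435672e+00] [-3.65527743e+01  9.90724170e+00  9.45510190e+01  3.33198994e-02
  7.54405471e+01  4.94345566e+01] [ 0.09119321  2.6693568  10.08280297]
tip [[406. 473.]] collar c [[408. 424.]] px per x,y,z cm [[-23.  -3.]] [[-5. 13.]] [[  1. -20.]] mouth [[404. 431.]]
```

View pics/side5z.png

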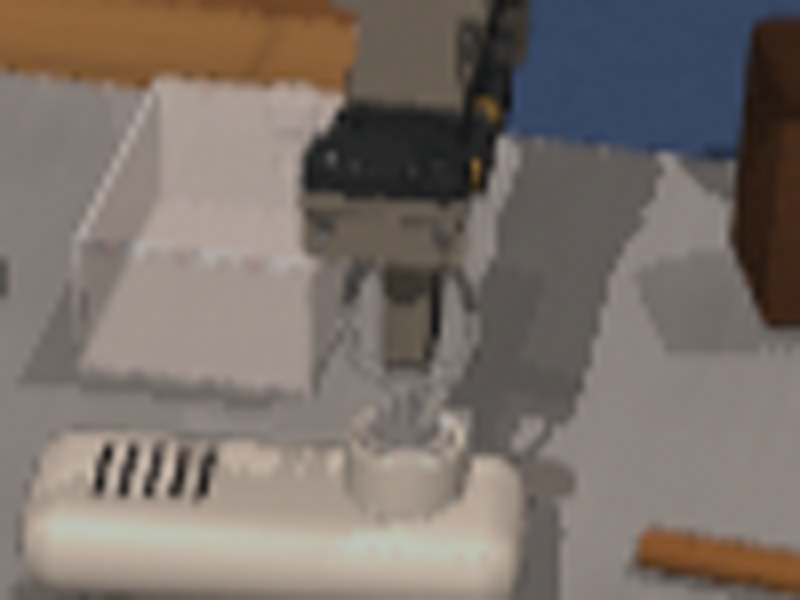

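The collar is at about (405,430), at rim level. I'll press further to see whether it is on a hard stop.

```bash
python3 -m jog '[[0,0,0.05,0,0,0,-1],[0,0,0.1,0,0,0,-1],[0,0,0.15,0,0,0,-1],[0,0,0.2,0,0,0,-1],[0,0,0.2,0,0,0,-1],[0,0,0.2,0,0,0,-1],[0,0,0.2,0,0,0,-1],[0,0,0.2,0,0,0,-1],[0,0,0.2,0,0,0,-1],[0,0,0.2,0,0,0,-1]]'
python3 -c "
from workcell import bot
s=bot.sense();print(s['eef_pos'],s['eef_rot'],s['contact_force'],s['wrist_torque'])"
```

```text
time: 12.95
eef_pos: [0.5192, -0.2355, 0.37]
eef_rot: [179.9, -0.1, 4.0]
contact_force: [-3.7, 5.4, 19.0]
finger_gap: 0.0121
grasp_force: 30.0
[ 0.51922503 -0.23548069  0.37004695] [ 1.79936555e+02 -1.16723546e-01  4.01858598e+00] [-3.72625933  5.41097441 18.97022449] [1.17443725 0.98078031 0.00176266]
```

```bash
python3 -m jog '[[-0.02,-0.04,0,0,0,0,-1],[-0.04,-0.08,0,0,0,0,-1],[-0.06,-0.12,0,0,0,0,-1],[-0.06,-0.12,0,0,0,0,-1],[-0.06,-0.12,0,0,0,0,-1],[-0.06,-0.12,0,0,0,0,-1],[-0.06,-0.12,0,0,0,0,-1],[-0.06,-0.12,0,0,0,0,-1],[-0.06,-0.12,0,0,0,0,-1],[-0.06,-0.12,0,0,0,0,-1]]'
python3 -c "
from h import *
s=bot.sense();print(s['eef_pos'],s['eef_rot'],s['contact_force'],s['wrist_torque'])
t=shot('side','side6');w=cloud(t).reshape(-1,3);b=w[(abs(w[:,2]-.155)<.03)&(np.linalg.norm(w[:,:2]-[.5195,-.2355],axis=1)<.028)]
for a in np.arange(.134,.184,.004):
    k=abs(b[:,2]-a)<.002
    if k.any(): print(round(a,3),k.sum(),b[k].mean(0).round(4),b[k].min(0).round(3),b[k].max(0).round(3))
"
```

```text
time: 14.2
eef_pos: [0.5188, -0.2349, 0.37]
eef_rot: [179.8, -0.2, 4.0]
contact_force: [-1.4, 2.0, 16.5]
finger_gap: 0.012
grasp_force: 30.0
[ 0.5187667  -0.23491891  0.37004558] [179.80976718  -0.19724303   4.00376173] [-1.41935994  1.96986932 16.51170305] [ 0.55107005  0.53815878 -0.03141622]
0.134 14 [ 0.5204 -0.2195  0.1341] [ 0.496 -0.234  0.132] [ 0.545 -0.209  0.136]
0.138 33 [ 0.5196 -0.2273  0.1382] [ 0.499 -0.255  0.136] [ 0.543 -0.208  0.14 ]
0.142 37 [ 0.5173 -0.2257  0.1417] [ 0.495 -0.256  0.14 ] [ 0.54  -0.209  0.144]
0.146 22 [ 0.5183 -0.229   0.1461] [ 0.504 -0.247  0.144] [ 0.533 -0.215  0.148]
0.15 8 [ 0.5195 -0.2336  0.1498] [ 0.509 -0.241  0.148] [ 0.531 -0.226  0.152]
0.154 2 [ 0.5208 -0.2332  0.1542] [ 0.518 -0.234  0.154] [ 0.524 -0.232  0.154]
0.158 4 [ 0.5206 -0.2316  0.1581] [ 0.518 -0.234  0.157] [ 0.524 -0.229  0.16 ]
0.162 2 [ 0.5207 -0.2316  0.1629] [ 0.517 -0.232  0.163] [ 0.524 -0.231  0.163]
0.166 6 [ 0.5215 -0.2323  0.1663] [ 0.508 -0.236  0.164] [ 0.535 -0.229  0.168]
0.17 15 [ 0.5167 -0.2318  0.1701] [ 0.499 -0.237  0.168] [ 0.535 -0.226  0.172]
0.174 9 [ 0.5225 -0.2317  0.1733] [ 0.502 -0.238  0.172] [ 0.541 -0.227  0.174]
0.178 8 [ 0.5217 -0.2336  0.1779] [ 0.495 -0.245  0.176] [ 0.545 -0.225  0.18 ]
0.182 7 [ 0.5155 -0.2334  0.1819] [ 0.493 -0.245  0.181] [ 0.546 -0.222  0.184]
```

```bash
python3 -c "
from workcell import order
print(order.finish_job())"
```

```text
the job is handed in; nothing more can be done
None
```

The paddle beater is in the mixer drive with its fins meshed and its collar down on the rim, still gripped and pressed down at about 16 N. I handed the job in at about 14 s; the dough hook stood undisturbed in the picture after the lift and I knocked nothing else that I saw, but no verdict came back.

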